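# Try the lid of the sample chest, draw its bolt if it is caught, and hold the lid open

## Robot

A 6-joint arm with a two-finger parallel gripper is mounted at the origin on a cart in front of the work surface, level with it; the furniture and walls round the work are solid. World frame = base frame: x ahead of the robot, y to its left, z up, the work surface at z = 0. Lengths are in m, angles in rad, forces in N, time in s.
With the tool pointing down it reaches from about 0.3 to 0.875 m from the base axis. Payload 4.2 kg.
Tool frame: the origin (TCP) lies at the very end of the fingers, on their centre line; the grasp point (between the pads) lies 19 mm behind it; z points along the fingers, y is the line along which they close (so a half turn about z gives the same grasp; the last joint's range is limited). The gripper opens to 85 mm and grips with 20 to 120 N. Pads are 22 mm wide; open, the fingers measure 114 mm over their backs; the gripper's body (76 mm by 85 mm) begins 54 mm behind the grasp point. The pads swing forward as they close: fully open they stand 13 mm farther back than shut.
Start: joints at [-1.319, 0.32, 1.565, -0, 1.257, -0.02], TCP at [0.154, -0.554, 0.198] pointing down, gripper open.
Joint ranges: [-3.11, 3.11], [-0.84, 2.01], [0.21, 2.61], [-1.34, 4.49], [0.05, 2.63], [-2.56, 2.56]. Speed limits (rad/s): [2.57, 2.57, 3.14, 3.14, 3.14, 3.14].

## Interface

Orientations are given as a rotation vector (axis times angle).
In Python, from bench import r gives the robot as it stands.
- The arm moves only by the tool drive_tool, never from a script. Its argument "commands" is a list of rows, each a list of 3 entries, a list of its own where there are three numbers: the shift along the tool's x, y, z in cm, then the turn, a rotation vector about the tool's x, y, z in rad, then the opening, from 0 (shut) to 1 (fully open). In form: [[[x, y, z], [ax, ay, az], gripper], ...]. A call has exactly 10 rows; each row is the pose to reach, as a shift and turn from the pose commanded when the call began, along the tool's axes at that moment; what a row does not reach only later rows make up. A row lasts 1/8 s, in which the tool goes at most 62.5 mm and 10.7 degrees, less where a joint would pass 70% of its speed; a pose out of reach is approached as far as the arm can. A call with a gripper value outside its range is refused whole. The fingers move at their own pace and stop on an object; "grip_force" is the grip in N (left out, the last holds). Time passes only in rows, so rows that repeat a pose let the fingers close, or fill a call up. It gives the time, the measured TCP pose, the force, the opening and the grip force at its end, in the units of the state.
- r.state(): the state, without advancing time (a new reading comes with each control period).
- r.grab_frame(name): name is "scene" or "top" or "wrist"; returns the picture (480x640x3 uint8, red, green, blue); there is no depth.
- r.camera_params(name): a dict with "fovy" (degrees; the focal length in pixels is half the picture's height over the tangent of half this angle, whatever the lens; pixels are square), "cx", "cy" (the principal point, pixels), "dist_coeffs" ([k1, k2, p1, p2, k3] as OpenCV has them; the pictures are not rectified), "R" (3x3) and "t" (3): a world point X has camera coordinates R X + t; the wrist camera has in their place "T_tool_cam" (4x4, takes a point from camera to tool coordinates, whose origin is the TCP and whose axes are the flange's). Camera axes: x right, y down, z forward; pixel columns grow to the right and rows downward; lengths in m; the calibration is good to about 2 mm. A picture is of the moment at which its call begins: read the wrist's pose just before it. camera_params takes no time and is no camera call.
- r.finish_job(): hands the job in; it is judged then, once.
The state is a dict: "clock": time; "joints": joint angles; "joint_velocities": joint speeds; "tau": joint torques, N m; "ee_pos": TCP position; "eef_rot": TCP orientation; "ft_force": force on the tool from outside, world axes, zero at the start; "moment": the same for the moment, N m; "finger_gap": finger opening in m; "grasp_force": force on a finger pad.
Only numpy, scipy, OpenCV 4.12 (cv2) and the standard library are available. Lean on these libraries where they do the work, as an engineer would, in place of code of your own. Each camera call takes 0.05 s, during which the arm holds its last target. There are 200 camera calls.

## Task

Before touching the bolt, tug the lid of the blue sample chest up by its black handle to learn whether the bolt has caught it. If it is caught, draw the bolt fully back by its black knob; if the lid comes up freely, leave the bolt as it is. Then raise the lid by its handle to at least 45 degrees and finish while still gripping the handle and holding the lid up there (it falls shut by itself), without disturbing the things standing round the chest.

Things in the scene. Friction and masses are not known exactly. Their poses are not given: they have to be found in the camera images.
- chest: Blue sample chest with rubber feet, fixed to the bench: 170 mm deep (its x), 240 mm wide (its y), 100 mm high, with a flat hinged lid on top (lid's upper face 114 mm above the bench when shut). Origin: centre of its underside, on the bench. Its front, with the bolt, faces its own -x (roughly towards the robot); its +y is to the left seen from the front; z up.
- lid (a joint): Hinge of the lid along the chest's far top edge, rad: 0 shut, growing as the front edge rises, stop at 1.2. Lid about 0.5 kg, so about 3 N at the handle lifts it; it has no stay and always falls shut. Caught by the bolt, it rises only about 0.02 rad (3 mm at the handle) and then stops dead.
- lid_hinge (a point): Middle of the lid's hinge line, on the chest at x = +85 mm, y = 0, z = 100 mm. The hinge line runs along the chest's y.
- lid_handle (a point): Black round bar handle on the lid, bar 10 mm thick and 60 mm long along the chest's y, on two end posts. The point: centre of the bar; with the lid shut at x = -60 mm, y = -25 mm, z = 152 mm in the chest's frame, 38 mm above the lid's face (33 mm clear below the bar). From the hinge line it lies 145 mm forward and 52 mm up, and turns with the lid about it.
- bolt (a joint): Slide of the brass barrel bolt on the left half of the chest's front, m: 0 fully shot, 0.030 fully drawn back (stop). Grows towards the chest's +y. It starts somewhere from 0 to 0.017. Its tip enters a closed steel keeper on the lid; at less than about 0.010 it catches, beyond that it does not, and the guide hides the tip, so only a tug tells. Held by friction of 2 N; it stays where it is left. To count as fully back it must pass 0.027.
- bolt_knob (a point): Middle of the bolt's upright black knob, 14 mm in diameter and 32 mm high, vertical; its top is 16 mm above and its foot 16 mm below this point. It lies at x = -105 mm, z = 128 mm and y = 62 mm + bolt in the chest's frame, 17 mm in front of the lid's front edge; the lid's upper face is 14 mm below this point. The steel keeper on the lid's front edge reaches from y = 5 to 25 mm and no higher than 117 mm.
- beaker: Bystander: small clear beaker, 53 mm wide, 67 mm high, loose. Origin: centre of its underside.
- wash_bottle: Bystander: white bottle with a green cap, 66 mm wide, 153 mm high, loose. Origin: centre of its underside.
- timer: Bystander: white timer with three buttons, 60x68x21 mm, loose. Origin: centre of its underside.

How it is judged:
On the way:
1. the lid has been tugged upward (more than 0.012 rad) while the bolt is still where it was found (within 3 mm) (value of joint lid above 0.012 rad and distance of bolt_knob from where it was at the start of the episode below 0.003 m), for 0.05 s.
At the end, for the whole second after the job is handed in: The lid is held at rest above 0.74 rad (about 45 degrees) by fingers gripping its handle (over 1.5 N, grasp point within 70 mm of the bar middle); the bolt is as found (moved under 6 mm: the lid was free) or fully back (past 27 mm, after a stroke over 16.5 mm: it had caught) (value of joint lid above 0.74 rad and velocity of joint lid between -0.1 and 0.1 rad/s and contact force between the fingers and lid above 1.5 N and distance between the grasp point and lid_handle below 0.07 m and (distance of bolt_knob from where it was at the start of the episode below 0.006 m or (value of joint bolt above 0.027 m and distance of bolt_knob from where it was at the start of the episode above 0.0165 m))); the arm keeps its last pose, push and grip.
It fails at once if a bystander is pushed more than 3 cm or tipped (distance of any of beaker, wash_bottle, timer from where it was at the start of the episode above 0.03 m or angle between any of beaker, wash_bottle's own z axis and vertical above 0.5 rad).
It also fails if it takes over 58 s, if anything falls off the work surface, if the arm or the gripper's body presses on something with over 40 N, if the wrist force passes 120 N, or if a joint passes its speed limit or range.

## Working session

There is one attempt and no reset: what is moved stays moved. The work goes in short steps, Python scripts to look and compute and a tool call to move; the robot and the scene stay as the last step left them, time stands still between calls to the robot, and variables do not carry over. Pictures are saved under pics/ and viewed, at most 10 in all, crops included, and the job is handed in when it is done.

Besides the shell and the picture viewer there is one more tool, called after "Call:" as name(argument=value, ...) on one line, values as JSON. drive_tool: Moves the arm, as the interface text tells. Its arguments: {"type":"object","properties":{"commands":{"type":"array","items":{"type":"array"}},"grip_force":{"type":"number"}},"required":["commands"]}

```bash
mkdir -p pics; ls
python3 - <<'E'
from bench import r
import cv2,numpy as np
np.set_printoptions(precision=4,suppress=True)
s=r.state()
print({k:np.round(s[k],3) for k in s})
for n in ["scene","top"]:
    cv2.imwrite(f"pics/{n}0.png",r.grab_frame(n)[:,:,::-1]); print(n,r.camera_params(n))
print(r.camera_params("wrist"))
E
```

```text
pics
{'clock': np.float64(0.0), 'joints': array([-1.319,  0.32 ,  1.566,  0.   ,  1.257, -0.02 ]), 'joint_velocities': array([-0.001,  0.001, -0.   ,  0.001, -0.001, -0.   ]), 'tau': array([  0.   , -41.553, -23.416,   0.   ,   0.008,  -0.   ]), 'ee_pos': array([ 0.154, -0.553,  0.197]), 'eef_rot': array([-3.111, -0.425,  0.   ]), 'ft_force': array([-0.416,  0.684, -0.442]), 'moment': array([-0.003,  0.03 ,  0.031]), 'grasp_force': np.float64(0.0), 'finger_gap': np.float64(0.085)}
scene {'fovy': 44.341776075675725, 'cx': 314.0133269321051, 'cy': 236.4742501290935, 'dist_coeffs': array([-0.1695,  0.    ,  0.    ,  0.    ,  0.    ]), 'R': array([[-0.6784, -0.7346, -0.0156],
       [-0.5066,  0.483 , -0.7142],
       [ 0.5322, -0.4766, -0.6998]]), 't': array([0.4399, 0.2996, 0.9814])}
top {'fovy': 50.85885323249767, 'cx': 316.0965886591271, 'cy': 234.0479710190788, 'dist_coeffs': array([-0.0175,  0.    ,  0.    ,  0.    ,  0.    ]), 'R': array([[ 0.0265, -0.9994,  0.023 ],
       [-0.9816, -0.0304, -0.1884],
       [ 0.189 , -0.0176, -0.9818]]), 't': array([0.0662, 0.5281, 1.0103])}
{'fovy': 63.937227402536045, 'cx': 317.25298859823965, 'cy': 235.7614270049268, 'dist_coeffs': array([-0.0592,  0.    ,  0.    ,  0.    ,  0.    ]), 'T_tool_cam': array([[-0.0004, -0.9452, -0.3266,  0.0846],
       [ 1.    , -0.0007,  0.001 ,  0.0002],
       [-0.0012, -0.3266,  0.9452, -0.1754],
       [ 0.    ,  0.    ,  0.    ,  1.    ]])}
```

View pics/scene0.png

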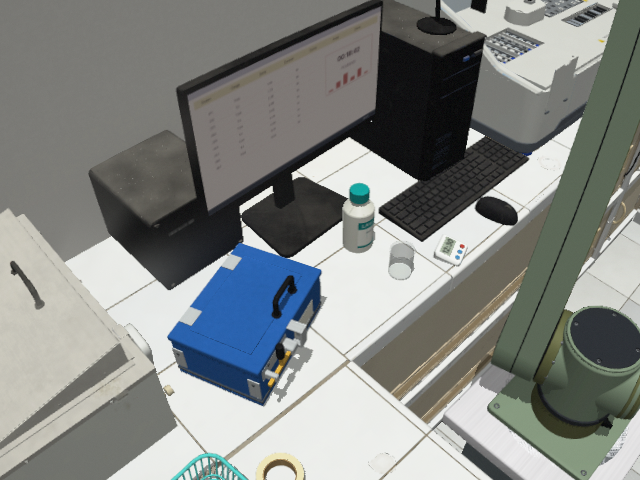

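View pics/top0.png

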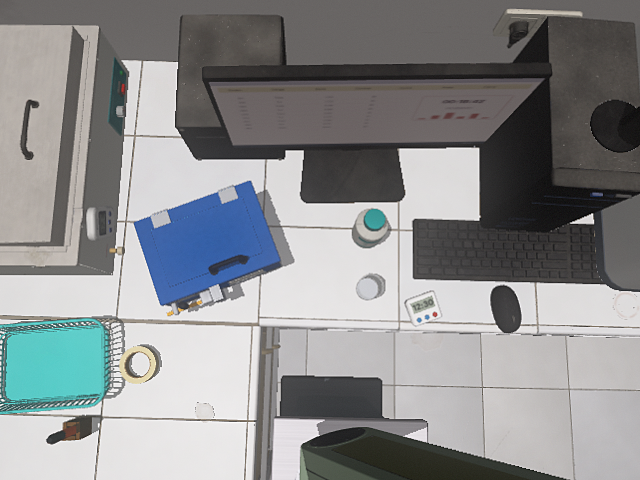

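The scene picture shows the blue chest (handle about (285,297), knob about (281,352)), with the bottle, beaker and timer on the robot's side. In the top picture the lid corners are about (135,221), (251,182), (283,262) and (165,305), with the handle near (229,265). Next I'll measure these and zoom in.

```bash
cat > h.py <<'E'
from bench import r
import cv2,numpy as np
from scipy.spatial.transform import Rotation as Ro
np.set_printoptions(precision=4,suppress=True)
def cam(n,s=None):
    p=r.camera_params(n); f=240/np.tan(np.radians(p["fovy"]/2))
    K=np.array([[f,0,p["cx"]],[0,f,p["cy"]],[0,0,1]])
    if n=="wrist":
        s=s or r.state(); T=np.eye(4);T[:3,:3]=Ro.from_rotvec(s["eef_rot"]).as_matrix();T[:3,3]=s["ee_pos"]
        M=np.linalg.inv(T@p["T_tool_cam"]); R,t=M[:3,:3],M[:3,3]
    else: R,t=np.array(p["R"]),np.array(p["t"])
    return K,np.array(p["dist_coeffs"]),R,t
def ray(c,px):
    K,d,R,t=c
    u=cv2.undistortPoints(np.array([[px]],float),K,d)[0,0]
    return -R.T@t, R.T@np.array([u[0],u[1],1])
def onz(c,px,z):
    o,v=ray(c,px); return o+v*(z-o[2])/v[2]
def proj(c,X):
    K,d,R,t=c
    return cv2.projectPoints(np.array(X,float).reshape(-1,1,3),cv2.Rodrigues(R)[0],t,K,d)[0].reshape(-1,2)
def tri(rs):
    A=0;b=0
    for o,v in rs:
        v=v/np.linalg.norm(v);P=np.eye(3)-np.outer(v,v);A=A+P;b=b+P@o
    return np.linalg.solve(A,b)
E
python3 - <<'E'
from h import *
c=cam("top"); im=cv2.imread("pics/top0.png")
h=cv2.cvtColor(im,cv2.COLOR_BGR2HSV)
m=cv2.inRange(h,(105,150,60),(125,255,255)); m[:,:100]=0;m[:,320:]=0
k=np.ones((15,15),np.uint8); m=cv2.morphologyEx(m,cv2.MORPH_CLOSE,k)
cn=max(cv2.findContours(m,0,2)[0],key=cv2.contourArea)
# rectify contour to plane z=.114
P=np.array([onz(c,p,.114)[:2] for p in cn[:,0].astype(float)],np.float32)
print("rect",cv2.minAreaRect(P)); 
q=cv2.approxPolyDP(cn,8,True)[:,0]; print([(p,onz(c,p,.114)[:2]) for p in q])
for n,px,z in [("beaker",(370,287),.05),("timer",(423,308),.021),("bottle",(374,219),.153)]: print(n,onz(c,px,z))
a=cv2.resize(im[170:330,110:300],None,fx=4,fy=3.75,interpolation=3)[:, :]
s=cv2.imread("pics/scene0.png"); b=cv2.resize(s[240:410,160:330],(600,600),interpolation=3)
cv2.imwrite("pics/a.png",cv2.resize(im[170:320,110:300],(760,600),interpolation=3)); cv2.imwrite("pics/b.png",b)
E
```

```text
rect ((0.4927206039428711, 0.29698386788368225), (0.17255118489265442, 0.24262718856334686), 22.525650024414062)
[(array([250, 181], dtype=int32), array([0.6177, 0.2178])), (array([235, 186], dtype=int32), array([0.6063, 0.2472])), (array([234, 200], dtype=int32), array([0.5774, 0.2475])), (array([215, 193], dtype=int32), array([0.5906, 0.2861])), (array([168, 210], dtype=int32), array([0.5529, 0.3764])), (array([167, 225], dtype=int32), array([0.5226, 0.3759])), (array([134, 223], dtype=int32), array([0.5246, 0.4409])), (array([161, 304], dtype=int32), array([0.3685, 0.3748])), (array([279, 259], dtype=int32), array([0.4619, 0.1534]))]
beaker [ 0.4181 -0.0328  0.05  ]
timer [ 0.3796 -0.149   0.021 ]
bottle [ 0.5387 -0.0265  0.153 ]
```

View pics/a.png

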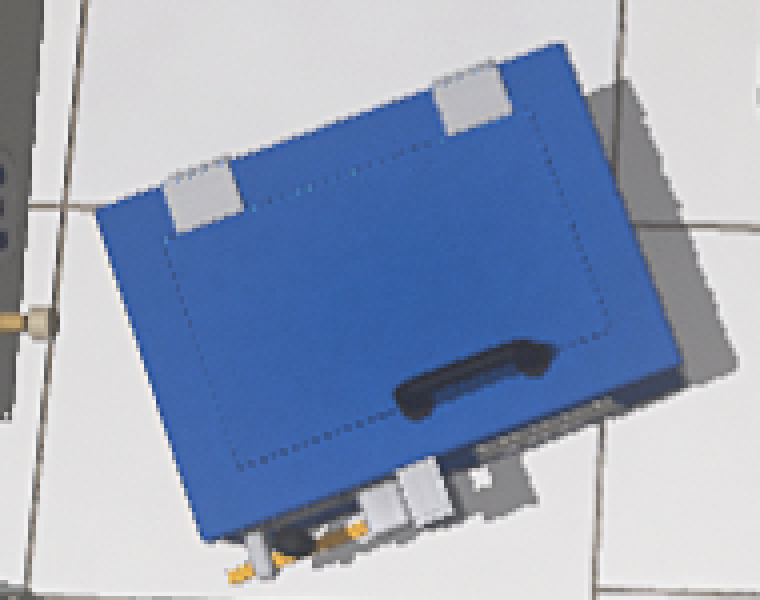

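View pics/b.png

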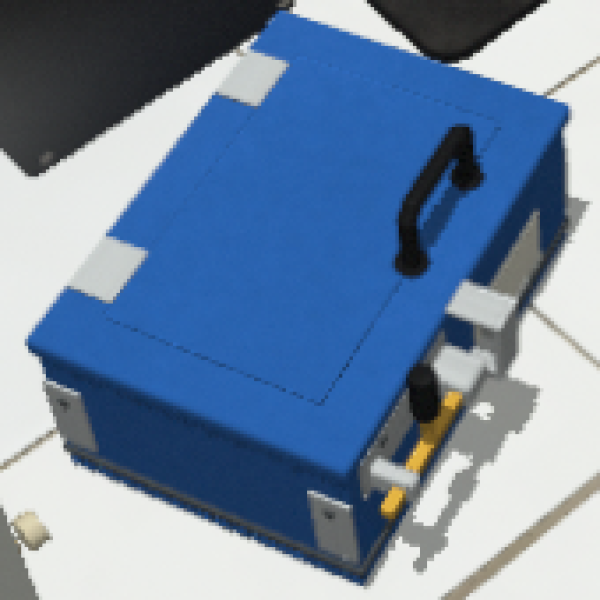

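Run:
```python
from h import *
t=cam("top");s=cam("scene")
H=tri([ray(t,(228,262)),ray(s,(283.8,288.2))]); K=tri([ray(t,(183.75,305)),ray(s,(280.2,348.5))])
print("handle",H,onz(t,(228,262),.155),"knob",K,onz(t,(183.75,305),.14),onz(s,(280.4,351.3),.128))
y=np.radians(22.5);R=Ro.from_euler("z",y).as_matrix();C=np.array([.4927,.297,0])
W=lambda p:R@np.array(p)+C
print("pred handle",W([-.06,-.025,.152]),proj(t,W([-.06,-.025,.157])),proj(s,W([-.06,-.025,.155])))
for b in (0,.01,.017): print(b,W([-.105,.062+b,.128]),proj(t,W([-.105,.062+b,.144])),proj(s,W([-.105,.062+b,.128])))
print("hinge",W([.085,0,.1]))
st=r.state();print(Ro.from_rotvec(st["eef_rot"]).as_matrix())
for p in (H,K,onz(s,(280.4,351.3),.128)): print("chest frame",R.T@(p-C))
```

```text
handle [0.4502 0.2482 0.1442] [0.4477 0.2456 0.155 ] knob [0.3679 0.3281 0.1309] [0.3668 0.3252 0.14  ] [0.3662 0.3307 0.128 ]
pred handle [0.4468 0.2509 0.152 ] [[224.9487 262.2176]] [[284.3741 286.1589]]
0 [0.372  0.3141 0.128 ] [[189.4727 302.2314]] [[285.9024 343.2495]]
0.01 [0.3681 0.3233 0.128 ] [[184.3231 304.1667]] [[283.0995 347.9328]]
0.017 [0.3655 0.3298 0.128 ] [[180.7136 305.5231]] [[281.1171 351.2442]]
hinge [0.5712 0.3295 0.1   ]
[[ 0.9633  0.2684 -0.0004]
 [ 0.2684 -0.9633  0.0015]
 [-0.     -0.0016 -1.    ]]
chest frame [-0.0579 -0.0288  0.1442]
chest frame [-0.1034  0.0764  0.1309]
chest frame [-0.104   0.0796  0.128 ]
```

The chest centre is at about (0.493, 0.297) with yaw 22.5°, and the handle predicted from that agrees with triangulation to a few mm. The bolt reads about 0.014 ± 0.004, which doesn't settle it. Now I'll move above the handle, with tool y along the chest's x.

Call:
drive_tool(commands=[[[3.5,-4.9,-1],[0,0,-0.17],1],[[7,-9.8,-2],[0,0,-0.34],1],[[10.5,-14.7,-3],[0,0,-0.51],1],[[14,-19.6,-4],[0,0,-0.68],1],[[17.5,-24.5,-5],[0,0,-0.85],1],[[21,-29.4,-6],[0,0,-1.02],1],[[24.5,-34.3,-7],[0,0,-1.19],1],[[28,-39.2,-8],[0,0,-1.36],1],[[31.5,-44.1,-9],[0,0,-1.53],1],[[35,-49,-10],[0,0,-1.69],1]])

```text
clock: 1.35
ee_pos: [0.36, 0.014, 0.2983]
eef_rot: [1.74, 2.615, 0.0]
ft_force: [1.8, -0.5, 0.3]
finger_gap: 0.0851
grasp_force: 0.0
```

```bash
cat >> h.py <<'E'
YAW=np.radians(22.5);RC=Ro.from_euler("z",YAW).as_matrix();C=np.array([.4927,.297,0])
W=lambda p:RC@np.array(p)+C
def goto(X,Rt=None):
    "shift (cm) and turn in tool axes to bring the TCP to X"
    s=r.state();R=Ro.from_rotvec(s["eef_rot"]).as_matrix()
    if Rt is None: Rt=np.column_stack([RC[:,1],RC[:,0],[0,0,-1]])
    print("at",s["ee_pos"],"t",s["clock"],"F",s["ft_force"],"shift cm",100*R.T@(np.array(X)-s["ee_pos"]),"turn",Ro.from_matrix(R.T@Rt).as_rotvec(),"j",s["joints"])
E
python3 -c "
from h import *
goto(W([-.06,-.025,.28]))"
```

```text
at [0.36   0.014  0.2983] t 1.35 F [ 1.7516 -0.5217  0.2597] shift cm [18.5019 17.1573  1.8265] turn [0.0004 0.0006 0.0038] j [ 0.0074 -0.0848  1.7881 -0.0004  1.4377 -0.3891]
```

Call:
drive_tool(commands=[[[3.7,3.4,0.4],[0,0,0],1],[[7.4,6.8,0.8],[0,0,0],1],[[11.1,10.2,1.2],[0,0,0],1],[[14.8,13.6,1.6],[0,0,0],1],[[17,15.8,1.8],[0,0,0],1],[[18,16.8,1.8],[0,0,0],1],[[18.2,17,1.8],[0,0,0],1],[[18.2,17,1.8],[0,0,0],1],[[18.2,17,1.8],[0,0,0],1],[[18.2,17,1.8],[0,0,0],1]])

```text
clock: 2.6
ee_pos: [0.4477, 0.2444, 0.2803]
eef_rot: [1.749, 2.61, 0.0]
ft_force: [0.5, -0.4, -0.5]
finger_gap: 0.0853
grasp_force: 0.0
```

Run:
```python
from h import *
goto(W([-.06,-.025,.28]))
s=r.state(); im=r.grab_frame("wrist")[:,:,::-1].copy()
c=cam("wrist",s)
cv2.imwrite("pics/w0.png",im)
print(proj(c,[W([-.06,-.055,.157]),W([-.06,.005,.157]),W([-.105,.062,.144]),W([-.105,.079,.144]),W([-.085,.12,.114]),W([-.085,-.12,.114])]))
```

```text
at [0.4477 0.2444 0.2803] t 2.6 F [ 0.535  -0.4252 -0.4849] shift cm [0.6344 0.1725 0.0337] turn [ 0.0004  0.0002 -0.0026] j [ 0.4774  0.1734  1.5574 -0.0002  1.4104  0.0873]
[[319.1302 240.456 ]
 [319.0202 167.7052]
 [260.049   91.0477]
 [259.0536  67.3809]
 [287.2407  16.0555]
 [293.715  287.6573]]
```

View pics/w0.png

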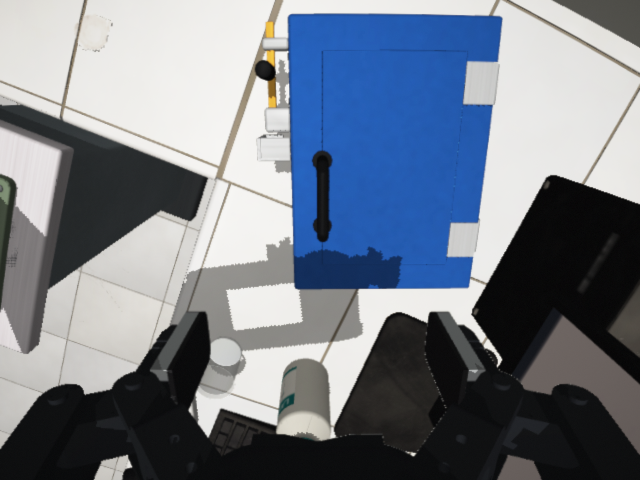

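The wrist picture shows the handle bar at u=322, v=155–240, the knob top at (264,70) and the front-left lid corner at (290,14). That is about 2–3 mm off my prediction, towards chest +x, so I'll correct for it and descend.

Call:
drive_tool(commands=[[[0.4,0.2,2],[0,0,0],0.6],[[0.7,0.4,5],[0,0,0],0.6],[[0.7,0.4,8],[0,0,0],0.6],[[0.7,0.4,11],[0,0,0],0.6],[[0.7,0.4,13.5],[0,0,0],0.6],[[0.7,0.4,14.6],[0,0,0],0.6],[[0.7,0.4,14.6],[0,0,0],0.6],[[0.7,0.4,14.6],[0,0,0],0],[[0.7,0.4,14.6],[0,0,0],0],[[0.7,0.4,14.6],[0,0,0],0]], grip_force=40)

```text
clock: 3.9
ee_pos: [0.4491, 0.2533, 0.1346]
eef_rot: [1.747, 2.61, 0.002]
ft_force: [-0.8, -0.1, -0.4]
finger_gap: 0.0001
grasp_force: 0.0
```

Call:
drive_tool(commands=[[[0,0,0],[0,0,0],0],[[0,0,0],[0,0,0],0],[[0,0,0],[0,0,0],0],[[0,0,0],[0,0,0],0],[[0,0,0],[0,0,0],0],[[0,0,0],[0,0,0],0],[[0,0,0],[0,0,0],0],[[0,0,0],[0,0,0],0],[[0,0,0],[0,0,0],0],[[0,0,0],[0,0,0],0]])

```text
clock: 5.15
ee_pos: [0.4488, 0.2531, 0.134]
eef_rot: [1.748, 2.611, -0.0]
ft_force: [-0.8, 0.3, -0.0]
finger_gap: -0.0001
grasp_force: 0.0
```

The fingers closed on nothing, so I'll take a look.

Run:
```python
from h import *
im=np.ascontiguousarray(r.grab_frame("wrist")[:,:,::-1]); s=r.grab_frame("scene")[:,:,::-1]
a=cv2.resize(im[60:460,110:530],(400,380)); b=cv2.resize(s[200:400,150:350],(400,380),interpolation=3)
cv2.imwrite("pics/w1.png",np.hstack([a,b]))
```

```text
(no output)
```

View pics/w1.png

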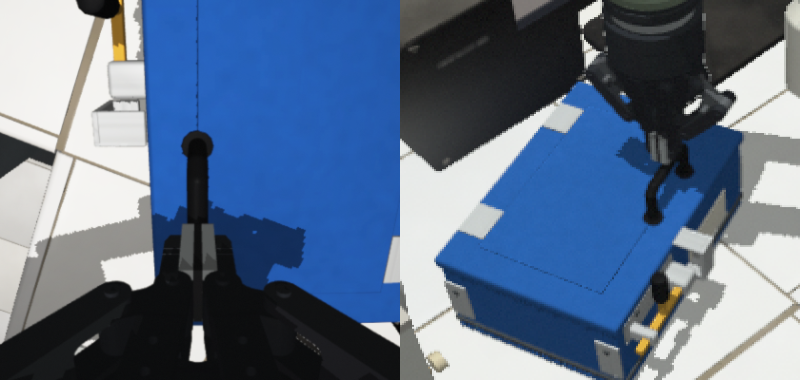

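Run:
```python
from h import *
s=r.state(); c=cam("wrist",s)
print("tcp chest",RC.T@(s["ee_pos"]-C), s["finger_gap"],s["grasp_force"])
pts=[s["ee_pos"],W([-.06,-.055,.157]),W([-.06,-.025,.157]),W([-.06,.005,.157]),W([-.06,.005,.114])]
for n in ("wrist","scene"):
    p=proj(cam(n,s) if n=="wrist" else cam(n),pts)
    print(n,p, "in mosaic", (p-[110,60])*[400/420,380/400] if n=="wrist" else (p-[150,200])*[2,1.9]+[400,0])
```

```text
tcp chest [-0.0574 -0.0238  0.134 ] -0.0003043395726058167 0.0
wrist [[316.7349 279.359 ]
 [311.2439 359.83  ]
 [310.736  304.1981]
 [310.1828 241.2214]
 [311.6385 213.4128]] in mosaic [[196.8904 208.391 ]
 [191.6608 284.8385]
 [191.1771 231.9882]
 [190.6503 172.1603]
 [192.0366 145.7422]]
scene [[283.3047 294.2135]
 [292.1915 273.2814]
 [284.3125 285.3823]
 [276.14   297.9332]
 [277.7117 314.0356]] in mosaic [[666.6093 179.0057]
 [684.3831 139.2347]
 [668.6251 162.2263]
 [652.28   186.0732]
 [655.4234 216.6676]]
```

Run:
```python
from h import *
im=np.ascontiguousarray(r.grab_frame("wrist")[:,:,::-1]); s=r.grab_frame("scene")[:,:,::-1]
a=cv2.resize(im[250:370,260:380],(400,400),interpolation=3); b=cv2.resize(s[255:325,250:320],(400,400),interpolation=3)
m=np.hstack([a,b]); m=np.clip(255*(m/255.)**.5,0,255).astype(np.uint8)
cv2.imwrite("pics/w2.png",m)
```

```text
(no output)
```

View pics/w2.png

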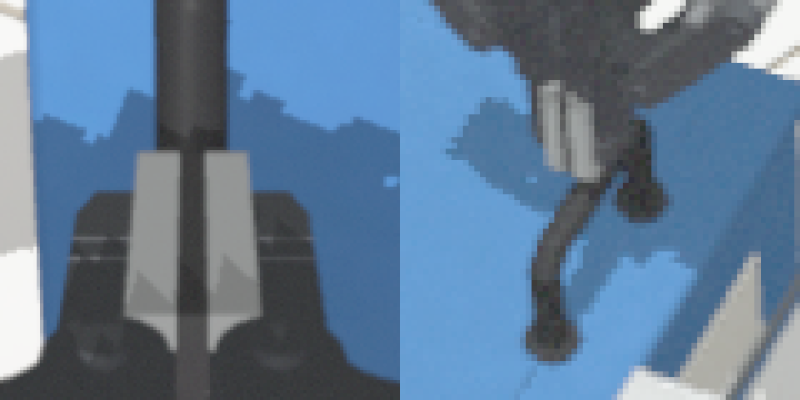

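Run:
```python
from h import *
s=r.state(); 
X=[s["ee_pos"]+[0,0,d] for d in (0,.01,.015,.02,.025,.03)]
print("wrist",proj(cam("wrist",s),X),"scene",proj(cam("scene"),X))
print("seen wrist",(317,250+150/3.33),"scene",(250+180/5.71,255+180/5.71))
```

```text
wrist [[316.7349 279.359 ]
 [316.698  288.429 ]
 [316.6782 293.3187]
 [316.6573 298.4698]
 [316.6352 303.9035]
 [316.6119 309.6432]] scene [[283.3073 294.2179]
 [282.9941 290.4308]
 [282.8359 288.5164]
 [282.6768 286.588 ]
 [282.5166 284.6453]
 [282.3553 282.6884]]
seen wrist (317, 295.0450450450451) scene (281.52364273204904, 286.52364273204904)
```

The pads have closed just above the bar: the visible tips sit about 2 cm higher than the stated TCP. I'll reopen, go lower in small steps and close again, watching the force.

Call:
drive_tool(commands=[[[0,0,-1],[0,0,0],0.6],[[0,0,-1],[0,0,0],0.6],[[0,0,-1],[0,0,0],0.6],[[0,0,0],[0,0,0],0.6],[[0,0,1],[0,0,0],0.6],[[0,0,1.3],[0,0,0],0.6],[[0,0,1.3],[0,0,0],0],[[0,0,1.3],[0,0,0],0],[[0,0,1.3],[0,0,0],0],[[0,0,1.3],[0,0,0],0]])

```text
clock: 6.6
ee_pos: [0.4487, 0.2531, 0.1212]
eef_rot: [1.748, 2.611, -0.0]
ft_force: [-1.8, 0.2, 1.3]
finger_gap: 0.0046
grasp_force: 31.9
```

Now it pinches only the top of the bar (gap 4.6 mm), so the true tips are near z≈0.155. I'll go another 1.7 cm down.

Call:
drive_tool(commands=[[[0,0,-0.8],[0,0,0],0.6],[[0,0,-1],[0,0,0],0.6],[[0,0,-1],[0,0,0],0.6],[[0,0,0],[0,0,0],0.6],[[0,0,1],[0,0,0],0.6],[[0,0,1.7],[0,0,0],0.6],[[0,0,1.7],[0,0,0],0],[[0,0,1.7],[0,0,0],0],[[0,0,1.7],[0,0,0],0],[[0,0,1.7],[0,0,0],0]])

```text
clock: 7.85
ee_pos: [0.4487, 0.2531, 0.1042]
eef_rot: [1.747, 2.611, -0.0]
ft_force: [-1.5, -0.9, 0.9]
finger_gap: 0.0083
grasp_force: 39.0
```

Call:
drive_tool(commands=[[[0,0,-0.05],[0,0,0],0],[[0,0,-0.1],[0,0,0],0],[[0,0,-0.15],[0,0,0],0],[[0,0,-0.2],[0,0,0],0],[[0,0,-0.25],[0,0,0],0],[[0,0,-0.3],[0,0,0],0],[[0,0,-0.35],[0,0,0],0],[[0,0,-0.4],[0,0,0],0],[[0,0,-0.4],[0,0,0],0],[[0,0,-0.4],[0,0,0],0]], grip_force=60)

```text
clock: 9.1
ee_pos: [0.4501, 0.2537, 0.1082]
eef_rot: [1.747, 2.609, 0.004]
ft_force: [5.6, 2.1, -6.1]
finger_gap: 0.0078
grasp_force: 58.3
```

Call:
drive_tool(commands=[[[0,0,-0.05],[0,0,0],0],[[0,0,-0.1],[0,0,0],0],[[0,0,-0.15],[0,0,0],0],[[0,0,-0.2],[0,0,0],0],[[0,0,-0.25],[0,0,0],0],[[0,0,-0.3],[0,0,0],0],[[0,0,-0.35],[0,0,0],0],[[0,0,-0.4],[0,0,0],0],[[0,0,-0.4],[0,0,0],0],[[0,0,-0.4],[0,0,0],0]])

```text
clock: 10.35
ee_pos: [0.4517, 0.2543, 0.1123]
eef_rot: [1.746, 2.608, 0.009]
ft_force: [8.4, 5.1, -8.5]
finger_gap: 0.0077
grasp_force: 58.3
```

The handle rose 8 mm and moved back 3 mm along the lid's arc at only about 8 N, so the lid looks free. I'll follow the arc a little further to make sure.

Call:
drive_tool(commands=[[[0,0.2,0],[0,0,0],0],[[0,0.3,-0.1],[0,0,0],0],[[0,0.4,-0.3],[0,0,0],0],[[0,0.5,-0.5],[0,0,0],0],[[0,0.6,-0.7],[0,0,0],0],[[0,0.7,-0.9],[0,0,0],0],[[0,0.8,-1.1],[0,0,0],0],[[0,0.95,-1.3],[0,0,0],0],[[0,0.95,-1.3],[0,0,0],0],[[0,0.95,-1.3],[0,0,0],0]])

```text
clock: 11.6
ee_pos: [0.457, 0.2565, 0.1252]
eef_rot: [-1.747, -2.61, 0.001]
ft_force: [-1.1, 1.2, -3.0]
finger_gap: 0.0078
grasp_force: 58.6
```

Run:
```python
from h import *
s=r.grab_frame("scene")[:,:,::-1]; s0=cv2.imread("pics/scene0.png")
f=lambda q:cv2.resize(q[235:415,150:330],(400,400),interpolation=3)
cv2.imwrite("pics/l.png",np.hstack([f(s0),f(s)]))
```

```text
(no output)
```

View pics/l.png

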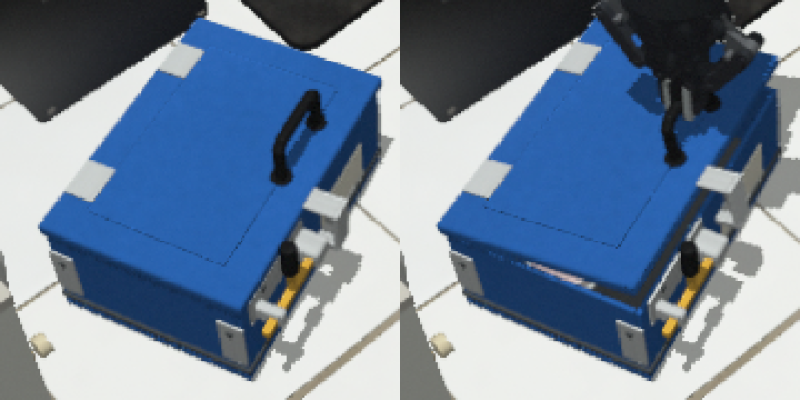

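The scene crop shows the lid clearly gaping at the front (about (640,295)) with the bolt untouched, so the lid is free and the bolt stays as it is. Before raising it I'll check clearance to the monitor.

Run:
```python
from h import *
t=cam("top");s=cam("scene")
for a,b in [((220,146),(205,212)),((204,70),(180,93)),((285,157),(243,236))]:
    X=tri([ray(t,a),ray(s,b)]); print(X,"chest",RC.T@(X-C))
goto(r.state()["ee_pos"])
```

```text
[0.6555 0.2643 0.1974] chest [ 0.1379 -0.0925  0.1974]
[0.6841 0.2525 0.428 ] chest [ 0.1598 -0.1144  0.428 ]
[0.7026 0.1551 0.0269] chest [ 0.1397 -0.2114  0.0269]
at [0.4569 0.2565 0.1252] t 11.65 F [-2.2102  0.5242 -3.2741] shift cm [0. 0. 0.] turn [-0.0012  0.     -0.0017] j [0.4895 0.2999 1.7906 0.0001 1.0523 0.0984]
```

Call:
drive_tool(commands=[[[0,0.35,-0.65],[0,0,0],0],[[0,0.8,-1.3],[0,0,0],0],[[0,1.25,-1.95],[0,0,0],0],[[0,1.75,-2.55],[0,0,0],0],[[0,2.25,-3.15],[0,0,0],0],[[0,2.75,-3.7],[0,0,0],0],[[0,3.35,-4.2],[0,0,0],0],[[0,3.95,-4.7],[0,0,0],0],[[0,4.5,-5.15],[0,0,0],0],[[0,4.5,-5.15],[0,0,0],0]])

```text
clock: 12.9
ee_pos: [0.4981, 0.2736, 0.1787]
eef_rot: [-1.747, -2.609, 0.002]
ft_force: [-9.1, -2.5, 5.8]
finger_gap: 0.0071
grasp_force: 58.8
```

Call:
drive_tool(commands=[[[0,0.35,-0.4],[0,0,0],0],[[0,0.75,-0.65],[0,0,0],0],[[0,1.15,-0.95],[0,0,0],0],[[0,1.6,-1.2],[0,0,0],0],[[0,2.05,-1.45],[0,0,0],0],[[0,2.5,-1.7],[0,0,0],0],[[0,3.0,-1.9],[0,0,0],0],[[0,3.5,-2.1],[0,0,0],0],[[0,3.5,-2.1],[0,0,0],0],[[0,3.5,-2.1],[0,0,0],0]])

```text
clock: 14.15
ee_pos: [0.5311, 0.2873, 0.1994]
eef_rot: [-1.747, -2.61, -0.0]
ft_force: [-5.3, -0.6, 4.2]
finger_gap: 0.0078
grasp_force: 58.8
```

Run:
```python
from h import *
s=r.state(); print(s["ft_force"],s["finger_gap"],s["grasp_force"],RC.T@(s["ee_pos"]-C))
a=r.grab_frame("scene")[:,:,::-1]; b=r.grab_frame("top")[:,:,::-1]
f=lambda q:cv2.resize(q,(400,400),interpolation=3)
cv2.imwrite("pics/e.png",np.hstack([f(a[160:410,150:400]),f(b[100:350,110:360])]))
```

```text
[-5.3484 -0.6179  4.2007] 0.007789505333368499 58.822267055511475 [ 0.0318 -0.0236  0.1994]
```

View pics/e.png

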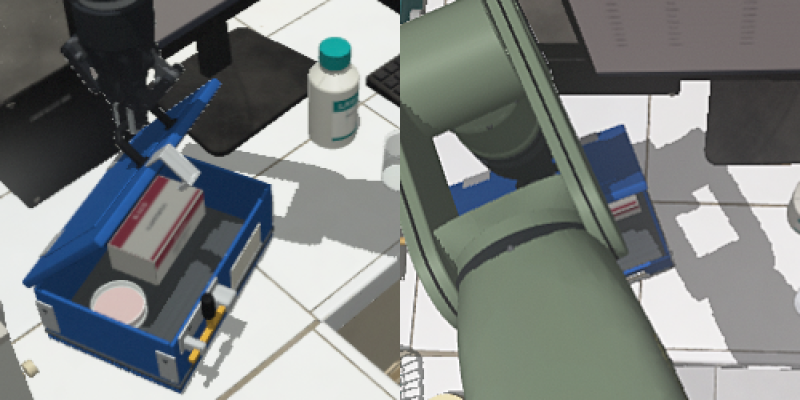

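The picture shows the lid well up with the handle gripped, the bottle where it was and the bolt untouched. The TCP moved 89 mm back and 95 mm up, which puts the lid at about 0.86 rad, so I'm handing in.

```bash
python3 -c "
from bench import r
print(r.finish_job())"
```

```text
the job is handed in; nothing more can be done
None
```

I handed the job in after about 14 s: the tug showed the lid was free, so I left the bolt alone, raised the lid to about 0.86 rad (49°) and finished gripping its handle; the judge's verdict wasn't shown.

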